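# Hook the ticket tray out from under the counter shelf

### The job

The ticket tray has slid too far back under the low shelf on the counter. Take the pull hook by its wooden handle, feel for the tray's pull eye under the shelf, catch it with the hook and gently draw the tray out to its stop, keeping the gripper itself off the tray and shelf and the other things where they are. Then unhook and lay the hook on the counter the way it lay before, standing on its handle with the tip free of the tray, and leave the tray fully out.

Things in the scene. Friction and masses are not known exactly. Their poses are not given: they have to be found in the camera images.
- riser: low fixed shelf: grey top 210 deep (x) x 300 wide (y) x 14 mm on two dark steel side panels (inner faces at y +-136 mm), open in front. Origin: on the counter under its centre; x points away from the robot, y left, z up. Front edge at x = -105 mm; underside 70 mm, top 84 mm over the counter. A receipt pad and an ink pad are fixed on top
- tray_front: upright front plate of the metal tray under the shelf, 240 mm wide, reaching 8 to 56 mm over the counter (the hook cannot pass over it). Origin: on the counter below the middle of its front face; axes as the shelf's; drawn out it moves to its -x. Space in front of it is free but for rail and eye
- rail (a point): middle of the 200 mm rail on the plate, 6 mm before it, 22 mm up. The pull eye, a level loop of 6 mm steel bar at this height (19 to 25 mm up), is clamped to it (holds 60 N), its middle anywhere within y +-50 mm of here: not measured, feel for it. Loop 38 mm wide outside, 26 inside; its opening runs 0 to 27 mm, its outer front 33 mm before this point
- tray (a joint): how far the tray is out: 0 fully in, 0.090 m at its stop; 0 to 0.020 at the start. At 0 the plate's front face lies 75 mm behind the shelf's front edge. It needs about 5 N to slide and stays where it is left
- hook: pull hook, 0.13 kg (may vary): wooden handle 110 mm long (its x) x 20 mm wide (y) x 30 mm tall, standing on its underside; from its front end an 8 mm steel rod runs level along x, axis 24.5 mm over the underside, to 160 mm from the origin, where the 8 mm tip turns straight down to the level of the underside. Origin: middle of the handle's underside; x points to the tip, z up
- hook_tip (a point): lowest point of the hook's turned-down tip, 160 mm along x from the hook's origin
- stamp: wooden rubber stamp 28 x 54 x 71 mm, bystander, origin in the middle of its underside
- masking_roll: roll of masking tape lying flat, 96 mm wide, 25 mm tall, bystander, origin in the middle of its underside
- bell: service bell 84 mm wide, 63 mm tall, bystander, origin in the middle of its underside

How it is judged:
On the way, in this order (a step that is already met when the one before it is completed fails the run):
1. the hook draws the tray outward (past 35 mm) (value of joint tray above 0.035 m and contact force between hook and riser above 1 N), for 0.05 s.
2. the tray is out at its stop (value of joint tray above 0.085 m), for 0.2 s.
At the end, for the whole second after the job is handed in: The tray is out at least 83 of its 90 mm; the hook stands at rest on the counter on its handle (within 6 mm, 0.15 rad), touching neither shelf nor tray, its tip more than 45 mm in front of the tray's plate or beside the tray (125 mm or more from its middle) (value of joint tray above 0.083 m and height (world z) of hook below 0.006 m and height (world z) of hook_tip below 0.008 m and angle between hook's own z axis and vertical below 0.15 rad and linear speed of hook below 0.02 m/s and contact force between hook and riser below 0.1 N and (x of hook_tip in the frame of tray_front below -0.045 m or y of hook_tip in the frame of tray_front above 0.125 m or y of hook_tip in the frame of tray_front below -0.125 m)).
It fails at once if the hook presses on the shelf, tray or eye with more than 25 N (contact force between hook and riser above 25 N).
It fails at once if the gripper or arm touches the shelf or tray (over 2 N) (contact force between any of the fingers, the arm and riser above 2 N).
It fails at once if a bystander is moved more than 30 mm (distance of any of stamp, masking_roll, bell from where it was at the start of the episode above 0.03 m).
It also fails if it takes over 72 s, if anything falls off the work surface, if the arm or the gripper's body presses on something with over 40 N, if the wrist force passes 120 N, or if a joint passes its speed limit or range.

### The arm

A 7-joint arm with a two-finger parallel gripper is mounted at the origin on a cart in front of the work surface, level with it; the furniture and walls round the work are solid. World frame = base frame: x ahead of the robot, y to its left, z up, the work surface at z = 0. Lengths are in m, angles in rad, forces in N, time in s.
With the tool pointing down it reaches from about 0.425 to 0.95 m from the base axis. Payload 4.7 kg.
Tool frame: the origin (TCP) lies between the finger pads; the fingertips stand 25 mm ahead of it and the grasp point (between the pads) lies 6 mm ahead of it; x points along the fingers, z is the direction in which the jaws open and shut, and the axes are right-handed (so a half turn about x gives the same grasp; the last joint's range is limited). The gripper opens to 85 mm and grips with 20 to 120 N. Pads are 22 mm wide; open, the fingers measure 114 mm over their backs; the gripper's body (76 mm by 85 mm) begins 54 mm behind the grasp point. The pads swing forward as they close: fully open they stand 13 mm farther back than shut.
Start: joints at [-1.263, 0.469, -0.049, 1.532, 0.024, 1.141, -0.082], TCP at [0.223, 0.637, 0.256] pointing down, gripper open.
Joint ranges: [-2.59, 2.59], [-0.33, 1.99], [-1.39, 1.29], [0.1, 2.45], [-1.04, 4.18], [0.21, 1.99], [-2.66, 2.66]. Speed limits (rad/s): [2.57, 2.57, 3.14, 3.14, 3.14, 3.14, 3.14].

### API

Orientations are given as a 3x3 rotation matrix whose columns are the frame's x, y, z axes.
In Python, from rig import * gives the robot as it stands. Calls block until the motion is done:
- movep(position, orientation): joint-space move of the TCP to a pose.
- move_l(position, attitude=None, feed=0.15, until_force=None): straight line of the TCP; attitude=None keeps the orientation; feed is the mean speed in m/s. With until_force (N) it stops when the force on the tool has changed by that much, and returns True; else False.
- move_joints(angles): joint-space move.
- command_gripper(opening, newtons=None): finger opening in m; newtons is the grip in N (None keeps the last); returns when the fingers have stopped.
- sleep(seconds).
- inverse_kinematics(position, orientation): joint angles nearest the present ones, or None.
- sense(): the state.
- camera(name): name is "scene" or "top" or "wrist"; returns (picture, depth): 400x640x3 uint8, red, green, blue; 400x640 float32, m along the optical axis (not along the pixel's ray), 0 where there is no reading.
- camera_params(name): a dict with "K" (3x3 intrinsics, pixels), "position" and "rotation" of the camera in the world; the wrist camera has in their place "tool_from_camera" (4x4, takes a point from camera to tool coordinates, whose origin is the TCP and whose axes are the tool frame's). Camera axes: x right, y down, z forward; pixel columns grow to the right and rows downward; lengths in m; the calibration is good to about 2 mm. A picture is of the moment at which its call begins: read the wrist's pose just before it. camera_params takes no time and is no camera call.
A pose or a line that the arm cannot do raises Unreachable and nothing moves.
- finish_job(): hands the job in, once; it reports no verdict.
The state is a dict: "time_s": time; "joint_pos": joint angles; "qd": joint speeds; "joint_efforts": joint torques, N m; "position": TCP position; "tcp_rot": TCP orientation; "wrist_force": force on the tool from outside, world axes, zero at the start; "ft_torque": the same for the moment, N m; "finger_gap": finger opening in m.
Only numpy, scipy, OpenCV 4.12 (cv2) and the standard library are available. Lean on these libraries where they do the work, as an engineer would, in place of code of your own. Each camera call takes 0.05 s, during which the arm holds its last target.

## Working session

There is one attempt and no reset: what is moved stays moved. The work goes in short steps, each a Python script; the robot and the scene stay as the last script left them, time stands still between calls to the robot, and variables do not carry over. Pictures are saved under pics/ and viewed, and the job is handed in when it is done.

```bash
mkdir -p pics; ls; python3 - <<'E'
from rig import *
import cv2,numpy as np
s=sense();print(s)
for n in("scene","top"):
    p,d=camera(n);cv2.imwrite(f"pics/{n}0.png",p[:,:,::-1]);np.savez(f"{n}0.npz",d=d)
    c=camera_params(n);print(n,c)
E
```

```text
pics
{'time_s': 0.0, 'joint_pos': array([-1.26290708,  0.46945876, -0.04858995,  1.53371331,  0.02410431,
        1.14103079, -0.08231768]), 'qd': array([-0.00153095,  0.00036667, -0.00076301, -0.00129925,  0.00117908,
        0.00051531, -0.00123219]), 'joint_efforts': array([ 4.94534306e-04, -5.10303819e+01, -4.60225786e-02, -2.37712079e+01,
        1.08409571e-02,  7.45371566e-03,  4.51231790e-05]), 'position': array([0.22286963, 0.63655832, 0.2552415 ]), 'tcp_rot': array([[-5.90219963e-04, -9.43824447e-01,  3.30446766e-01],
       [-1.93639099e-03,  3.30447283e-01,  9.43822464e-01],
       [-9.99997951e-01, -8.28112808e-05, -2.02264974e-03]]), 'wrist_force': array([-0.07723217, -0.13149687, -0.42748007]), 'ft_torque': array([ 0.01504799, -0.03427365, -0.04654909]), 'finger_gap': 0.08544282618306222}
scene {'K': array([[387.04102824,   0.        , 317.97616673],
       [  0.        , 387.04102824, 202.23687153],
       [  0.        ,   0.        ,   1.        ]]), 'position': array([0.21810505, 0.45921184, 0.83250804]), 'rotation': array([[-0.82275545, -0.44250912,  0.356734  ],
       [-0.56836211,  0.63369181, -0.52478491],
       [ 0.0061627 , -0.63452373, -0.77287881]])}
top {'K': array([[476.92721994,   0.        , 321.12023033],
       [  0.        , 476.92721994, 204.09161779],
       [  0.        ,   0.        ,   1.        ]]), 'position': array([ 0.47872754, -0.09380283,  1.49936137]), 'rotation': array([[ 0.01682135, -0.99686718,  0.07728429],
       [-0.9998361 , -0.01625313,  0.0079755 ],
       [-0.0066944 , -0.07740578, -0.9969772 ]])}
```

View pics/scene0.png

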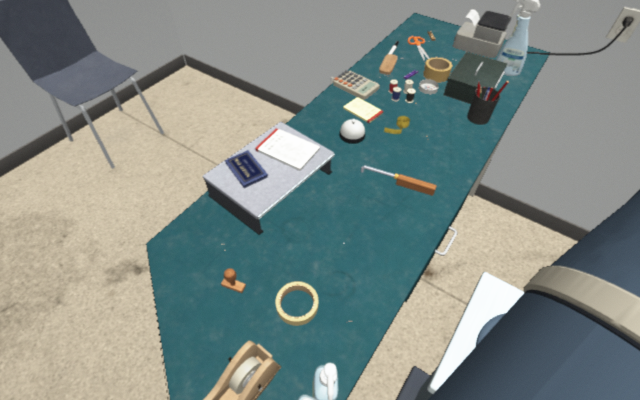

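View pics/top0.png

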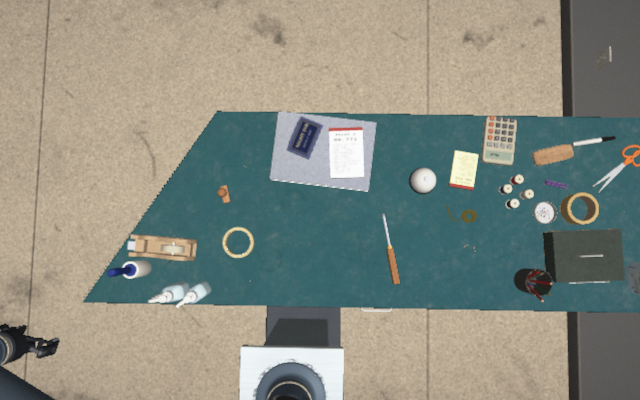

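The top view shows the shelf at (270–377, 113–191) and the hook with its handle around (393,265) and tip around (384,214). The bell is at (423,180), the stamp at (224,194) and the roll at (238,242). I'll enlarge it to measure.

```bash
python3 - <<'E'
import cv2
p=cv2.imread("pics/top0.png")
cv2.imwrite("pics/c1.png",cv2.resize(p[100:200,260:390],None,fx=6,fy=6,interpolation=cv2.INTER_CUBIC))
cv2.imwrite("pics/c2.png",cv2.resize(p[205:295,360:430],None,fx=6.6,fy=6.6,interpolation=cv2.INTER_CUBIC))
E
```

```text
(no output)
```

View pics/c1.png

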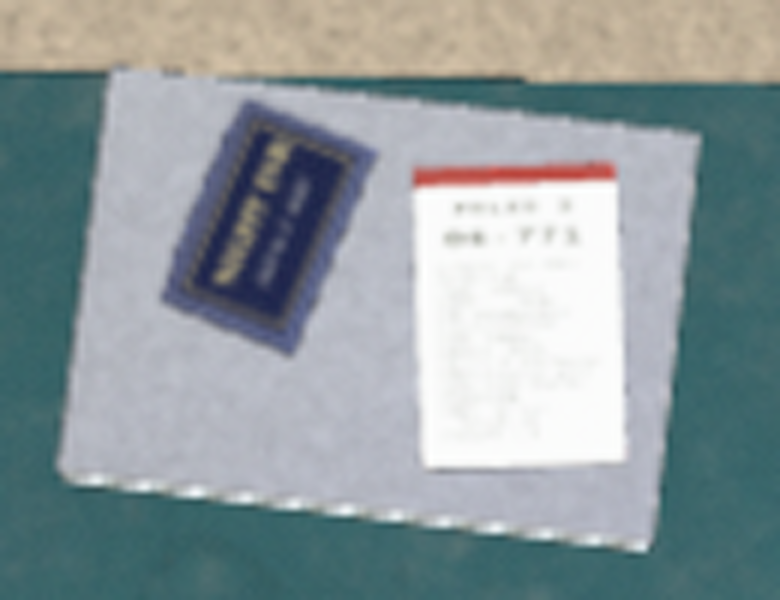

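View pics/c2.png

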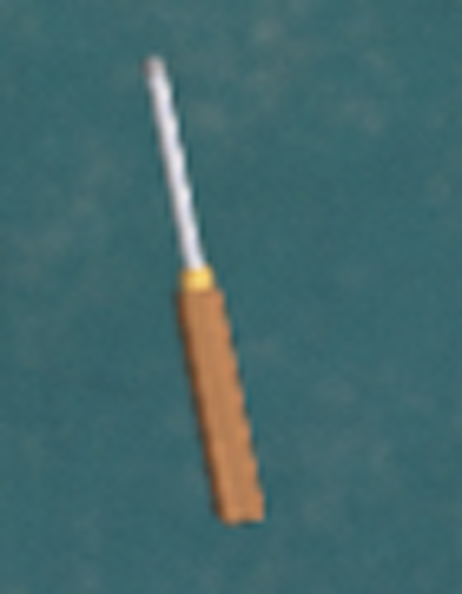

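```bash
cat > h.py <<'E'
import numpy as np
def ray(c,u,v,z):
    K=c["K"];R=c["rotation"];p=c["position"]
    d=R@np.linalg.solve(K,[u,v,1.]);t=(z-p[2])/d[2];return p+t*d
E
python3 - <<'E'
from rig import *
from h import *
c=camera_params("top")
f=lambda u,v:(260+u/6-.5+.5/6,100+v/6-.5+.5/6)
BL,BR,FR,FL=[ray(c,*f(*q),.084)[:2] for q in[(112,68),(700,133),(650,550),(58,480)]]
print(BL,BR,FR,FL)
n=np.linalg.norm;print(n(BL-BR),n(FL-FR),n(BL-FL),n(BR-FR))
ay=(BL-BR)/n(BL-BR)+(FL-FR)/n(FL-FR);ay/=n(ay);print("yaw",np.arctan2(-ay[0],ay[1]))
ax=(BL-FL)/n(BL-FL)+(BR-FR)/n(BR-FR);print("yawx",np.arctan2(ax[1],ax[0]))
print("center",(BL+BR+FL+FR)/4)
g=lambda u,v:(360+u/6.6-.5,205+v/6.6-.5)
hb=ray(c,*g(242,520),.030)[:2];hf=ray(c,*g(199,280),.030)[:2];t=ray(c,*g(153,62),.0285)[:2]
print(hb,hf,t,n(hb-hf),n(t-hb), "ang",[np.arctan2(*(t-hb)[::-1]),np.arctan2(*(hf-hb)[::-1])])
for nm,q,z in(("bell",(423,181),.06),("roll",(238,242),.025),("stamp",(224,194),.03)):print(nm,ray(c,*q,z))
E
```

```text
[0.86893382 0.05191507] [ 0.84010402 -0.24447544] [ 0.6291083  -0.22131617] [0.65942448 0.07387176]
0.29778933605475805 0.2967406038383418 0.21065674070563348 0.2122629206863556
yaw -0.09965354495057122
yawx -0.10687176558432224
center [ 0.74939266 -0.0850012 ]
[ 0.3542989  -0.31481616] [ 0.46435869 -0.29435078] [ 0.56550894 -0.2724919 ] 0.1119463654598901 0.21540896080213112 ang [np.float64(0.19776999229885378), np.float64(0.18384801738484188)]
bell [ 0.66560964 -0.39019511  0.06      ]
roll [0.47154234 0.17244236 0.025     ]
stamp [0.61909218 0.21947647 0.03      ]
```

Sizes agree with the specification (300 × 210 shelf, 219 mm hook). Next I'll move above the handle and check it with the wrist camera.

```bash
cat >> h.py <<'E'
def Rdown(yaw):
    x=np.array([0,0,-1.]);z=np.array([-np.sin(yaw),np.cos(yaw),0]);return np.column_stack([x,np.cross(z,x),z])
E
python3 - <<'E'
from rig import *
from h import *
import cv2
print(camera_params("wrist"))
yaw=.19;R=Rdown(yaw)
g=np.array([.41,-.3045])+.025*np.array([np.cos(yaw),np.sin(yaw)])
s=sense();p=s["position"]
move_l([p[0],p[1],.33],feed=.3)
movep([g[0],g[1],.22],R)
s=sense();print(s["time_s"],s["position"],s["joint_pos"])
p,d=camera("wrist");cv2.imwrite("pics/w1.png",p[:,:,::-1]);np.savez("w1.npz",d=d,pos=s["position"],R=s["tcp_rot"])
E
```

```text
{'K': array([[334.92498775,   0.        , 326.62254367],
       [  0.        , 334.92498775, 194.27448158],
       [  0.        ,   0.        ,   1.        ]]), 'tool_from_camera': array([[-4.72690684e-04, -2.84657235e-01,  9.58629248e-01,
        -1.18002839e-01],
       [ 1.89970766e-05, -9.58629358e-01, -2.84657258e-01,
         7.25931434e-02],
       [ 9.99999888e-01, -1.16343681e-04,  4.58542822e-04,
         3.56297206e-04],
       [ 0.00000000e+00,  0.00000000e+00,  0.00000000e+00,
         1.00000000e+00]])}
3.8667 [ 0.43513703 -0.29916061  0.22010972] [ 0.87621856  0.299873   -0.42883161  1.9034335   0.14926773  0.96891214
  2.14165546]
```

View pics/w1.png

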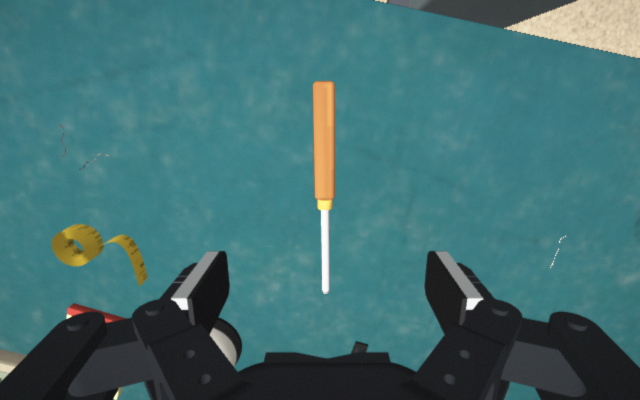

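The wrist view shows the hook lined up with the gripper: handle from (323,82) to (324,205), tip at (325,291). I'll compute those points and check IK for the whole working path.

```bash
python3 - <<'E'
from rig import *
from h import *
w=np.load("w1.npz");c=camera_params("wrist");T=c["tool_from_camera"]
cc=dict(K=c["K"],position=w["pos"]+w["R"]@T[:3,3],rotation=w["R"]@T[:3,:3])
A=ray(cc,323.5,81.5,.03);B=ray(cc,324,200,.03);Tp=ray(cc,325,290,.0265)
print(A,B,Tp,[np.linalg.norm(A-B),np.linalg.norm(Tp-A)],np.arctan2(*(B-A)[1::-1]),np.arctan2(*(Tp-A)[1::-1]))
print(w["d"][130,323],w["d"][250,325])
C=np.array([.7494,-.085]);y=-.103;ex=np.array([np.cos(y),np.sin(y)]);ey=np.array([-ex[1],ex[0]])
for tx in(-.20,-.16,-.14,-.1,-.05):
  for ty in(-.085,-.03,.05):
    t=C+ex*tx+ey*ty; g=t-.135*ex
    for Y in (y,y+np.pi):
      q=inverse_kinematics([*g,.05],Rdown(Y)); print(tx,ty,g.round(3),None if q is None else q.round(2))
E
```

```text
[ 0.35370483 -0.31718544  0.03      ] [ 0.46009075 -0.2963748   0.03      ] [ 0.55932664 -0.27632221  0.0265    ] [np.float64(0.10840224532059557), np.float64(0.2096720902428487)] 0.1931752651986033 0.19617416303909735
0.30473173 0.34064794
-0.2 -0.085 [ 0.407 -0.135] [ 0.52  0.43 -0.36  2.26  0.31  0.5   1.39]
-0.2 -0.085 [ 0.407 -0.135] [-0.6   0.7   1.11  2.31 -0.99  0.75 -0.44]
-0.2 -0.03 [ 0.413 -0.08 ] [ 0.42  0.42 -0.39  2.27  0.33  0.5   1.23]
-0.2 -0.03 [ 0.413 -0.08 ] [-0.73  0.68  1.11  2.33 -0.99  0.74 -0.56]
-0.2 0.05 [ 0.421 -0.001] [ 0.28  0.43 -0.45  2.27  0.38  0.51  0.99]
-0.2 0.05 [ 0.421 -0.001] [-0.92  0.68  1.11  2.33 -0.99  0.74 -0.75]
-0.16 -0.085 [ 0.447 -0.139] [ 0.5   0.47 -0.36  2.17  0.31  0.55  1.38]
-0.16 -0.085 [ 0.447 -0.139] [-0.59  0.75  1.11  2.23 -1.    0.81 -0.47]
-0.16 -0.03 [ 0.453 -0.085] [ 0.4   0.47 -0.38  2.19  0.33  0.54  1.25]
-0.16 -0.03 [ 0.453 -0.085] [-0.71  0.74  1.11  2.24 -1.    0.8  -0.59]
-0.16 0.05 [ 0.461 -0.005] [ 0.27  0.47 -0.42  2.18  0.36  0.55  1.04]
-0.16 0.05 [ 0.461 -0.005] [-0.88  0.74  1.11  2.24 -1.    0.8  -0.76]
-
[... 588 characters left out ...]
0.513 -0.091] [ 0.39  0.53 -0.38  2.05  0.33  0.61  1.26]
-0.1 -0.03 [ 0.513 -0.091] [-0.68  0.82  1.1   2.11 -1.    0.89 -0.63]
-0.1 0.05 [ 0.521 -0.011] [ 0.26  0.54 -0.4   2.05  0.35  0.62  1.08]
-0.1 0.05 [ 0.521 -0.011] [-0.83  0.82  1.1   2.11 -1.    0.89 -0.79]
-0.05 -0.085 [ 0.557 -0.151] [ 0.47  0.6  -0.37  1.92  0.33  0.68  1.37]
-0.05 -0.085 [ 0.557 -0.151] [-0.54  0.89  1.1   1.98 -1.01  0.96 -0.59]
-0.05 -0.03 [ 0.562 -0.096] [ 0.38  0.59 -0.37  1.94  0.33  0.68  1.27]
-0.05 -0.03 [ 0.562 -0.096] [-0.64  0.88  1.1   1.99 -1.    0.95 -0.68]
-0.05 0.05 [ 0.571 -0.016] [ 0.25  0.59 -0.39  1.93  0.35  0.68  1.12]
-0.05 0.05 [ 0.571 -0.016] [-0.78  0.88  1.1   1.99 -1.    0.96 -0.82]
```

```bash
python3 - <<'E'
from rig import *
from h import *
import cv2
R=Rdown(.195);g=[.4325,-.301]
move_l([*g,.10],R,feed=.15)
print(move_l([*g,.030],feed=.06,until_force=6))
print(sense()["position"],sense()["wrist_force"])
command_gripper(.0,70)
s=sense();print(s["time_s"],s["finger_gap"],s["position"],s["wrist_force"])
move_l([*g,.11],feed=.08)
s=sense();print(s["time_s"],s["finger_gap"],s["position"],s["wrist_force"])
p,d=camera("wrist");cv2.imwrite("pics/w2.png",p[:,:,::-1]);np.savez("w2.npz",d=d,pos=s["position"],R=s["tcp_rot"])
E
```

```text
False
[ 0.4327739  -0.30118432  0.03036995] [-0.04363987 -0.14109267 -0.05097095]
6.8 0.01846448181667405 [ 0.43281837 -0.30115831  0.03031383] [-0.09562419  0.37772921  3.20773307]
7.95 0.01887106628966947 [ 0.43210902 -0.30078565  0.10947496] [-0.12625635  1.32493009 -1.78329358]
```

View pics/w2.png

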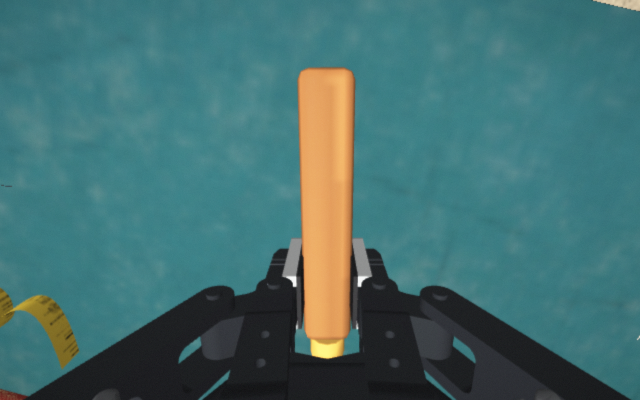

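The hook is held, with the handle from (326,68) to (327,338). I'll check the handle's offset in the tool.

```bash
python3 - <<'E'
from rig import *
from h import *
import cv2
w=np.load("w2.npz");c=camera_params("wrist");T=c["tool_from_camera"]
cc=dict(K=c["K"],position=w["pos"]+w["R"]@T[:3,3],rotation=w["R"]@T[:3,:3])
A=ray(cc,326.5,69,.1093);B=ray(cc,327,337,.1093)
print((A-w["pos"])@w["R"],(B-w["pos"])@w["R"],np.linalg.norm(A-B))
d=w["d"]
for v in(80,150,220,280):
  z=d[v,326];P=cc["position"]+cc["rotation"]@(z*np.linalg.solve(cc["K"],[326,v,1]));print(v,P.round(4))
p,d=camera("scene");cv2.imwrite("pics/s2.png",p[:,:,::-1])
cv2.imwrite("pics/s2c.png",cv2.resize(p[80:280,180:480,::-1],None,fx=2.6,fy=2.6))
E
```

```text
[0.00024273 0.08056584 0.00040031] [ 0.00015416 -0.02547254  0.00060204] 0.10603860298206792
80 [ 0.3564 -0.3155  0.1098]
150 [ 0.3794 -0.311   0.1099]
220 [ 0.4051 -0.3059  0.1101]
280 [ 0.4303 -0.301   0.1097]
```

View pics/s2c.png

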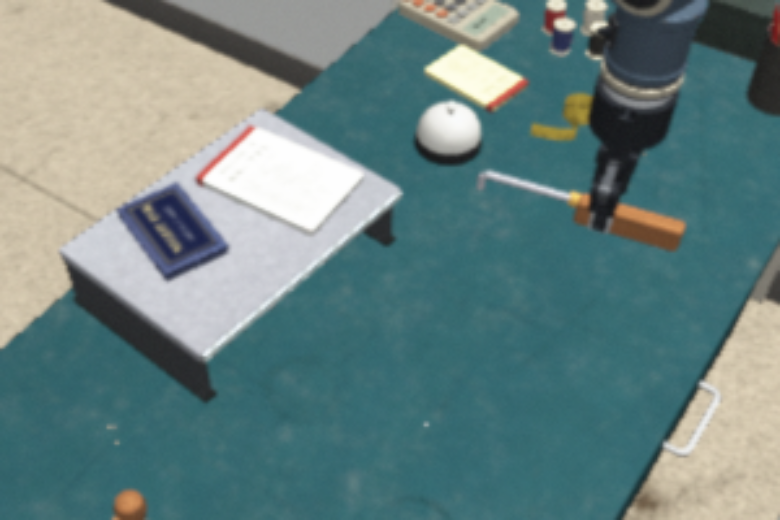

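The hook hangs level in the gripper, with the tip about 133 mm ahead of the TCP. Next I'll feel for the rail at y = -85 mm.

```bash
cat >> h.py <<'E'
C=np.array([.7494,-.085]);YAW=-.103;ex=np.array([np.cos(YAW),np.sin(YAW)]);ey=np.array([-ex[1],ex[0]]);L=.133;RW=Rdown(YAW)
def tcp(tx,ty,uz):
    return np.array([*(C+ex*(tx-L)+ey*ty),uz+.0303])
def tip(s):
    p=s["position"];q=p[:2]-C+L*(-s["tcp_rot"][:2,1]);return np.array([q@ex,q@ey,p[2]-.0303]).round(4)
def st(tag,s):
    f=s["wrist_force"];print(tag,round(s["time_s"],2),"tip",tip(s),"F riser",np.round([f[:2]@ex,f[:2]@ey,f[2]],2),"gap",round(s["finger_gap"],4),flush=True)
E
python3 - <<'E'
from rig import *
from h import *
movep(tcp(-.15,-.085,.075),RW);st("a",sense())
move_l(tcp(-.135,-.085,.008),RW,feed=.1);sleep(.2);st("b",sense())
r=move_l(tcp(-.035,-.085,.008),RW,feed=.025,until_force=2.5);st(f"c {r}",sense())
sleep(.1);st("d",sense())
E
```

```text
a 8.74 tip [-0.1499 -0.0851  0.0749] F riser [-0.77 -0.38 -1.27] gap 0.0185
b 9.78 tip [-0.1347 -0.0851  0.0086] F riser [-0.95  0.56 -1.11] gap 0.0187
c True 12.91 tip [-0.0455 -0.085   0.0072] F riser [-0.52  0.26 -0.89] gap 0.0184
d 13.01 tip [-0.046  -0.085   0.0068] F riser [-0.61  0.57 -1.33] gap 0.019
```

```bash
python3 - <<'E'
from rig import *
from h import *
move_l(tcp(-.0555,-.085,.008),RW,feed=.05);sleep(.15);st("a",sense())
r=move_l(tcp(-.0555,.045,.008),RW,feed=.025,until_force=2.5);st(f"b {r}",sense())
sleep(.1);st("c",sense())
E
```

```text
a 13.5 tip [-0.0553 -0.085   0.0081] F riser [-0.4   0.64 -2.03] gap 0.0187
b True 16.83 tip [-0.0557  0.0072  0.0076] F riser [-0.38 -1.58 -0.07] gap 0.0189
c 16.93 tip [-0.0562  0.0072  0.0072] F riser [ 1.39 -1.46 -0.99] gap 0.0189
```

The eye's side is felt at tip y = +7 mm, which puts the eye's middle at about +30 mm. I'll lift, move over it and lower in.

```bash
python3 - <<'E'
from rig import *
from h import *
move_l(tcp(-.0555,.004,.008),RW,feed=.04)
move_l(tcp(-.0535,.004,.031),RW,feed=.06);sleep(.1);st("a",sense())
r=move_l(tcp(-.0535,.030,.031),RW,feed=.06,until_force=4);sleep(.1);st(f"b {r}",sense())
r=move_l(tcp(-.0535,.030,.008),RW,feed=.03,until_force=2.5);st(f"c {r}",sense())
if not r:
    r=move_l(tcp(-.085,.030,.008),RW,feed=.02,until_force=2.5);st(f"d {r}",sense())
E
```

```text
a 17.82 tip [-0.0538  0.0039  0.0309] F riser [ 0.19 -0.86 -1.35] gap 0.0187
b False 18.51 tip [-0.0536  0.0295  0.0309] F riser [-0.18 -0.27 -1.14] gap 0.0189
c False 19.43 tip [-0.0533  0.0301  0.0081] F riser [ 0.59 -0.47 -2.04] gap 0.0187
d True 20.2 tip [-0.0648  0.03    0.0078] F riser [ 1.72  0.89 -1.89] gap 0.0193
```

```bash
python3 - <<'E'
from rig import *
from h import *
r=move_l(tcp(-.110,.030,.008),RW,feed=.03,until_force=11);st(f"a {r}",sense())
r=move_l(tcp(-.1480,.030,.008),RW,feed=.03,until_force=11);st(f"b {r}",sense())
r=move_l(tcp(-.167,.030,.008),RW,feed=.015,until_force=8);st(f"c {r}",sense())
sleep(.3);st("d",sense())
E
```

```text
a False 21.83 tip [-0.1094  0.03    0.0081] F riser [ 4.91 -0.99 -2.05] gap 0.0184
b False 23.25 tip [-0.1478  0.03    0.0081] F riser [ 4.89 -0.37 -1.33] gap 0.0188
c True 23.74 tip [-0.1478  0.0302  0.0085] F riser [1.73 0.65 0.58] gap 0.0187
d 24.04 tip [-0.1473  0.0301  0.0083] F riser [-0.71  0.27 -1.32] gap 0.0189
```

```bash
python3 - <<'E'
from rig import *
from h import *
import cv2
r=move_l(tcp(-.165,.030,.008),RW,feed=.02,until_force=13);st(f"a {r}",sense())
sleep(.3);st("b",sense())
p,d=camera("scene");cv2.imwrite("pics/s3c.png",cv2.resize(p[80:280,180:480,::-1],None,fx=2.6,fy=2.6))
p,d=camera("top");cv2.imwrite("pics/t3c.png",cv2.resize(p[100:260,240:420,::-1],None,fx=4,fy=3.7))
cv2.imwrite("pics/t3.png",p[:,:,::-1])
E
```

```text
a True 24.54 tip [-0.148   0.0304  0.0093] F riser [ 1.99  1.07 -0.25] gap 0.0189
b 24.84 tip [-0.1481  0.0304  0.009 ] F riser [ 2.48  0.23 -0.62] gap 0.0188
```

View pics/s3c.png

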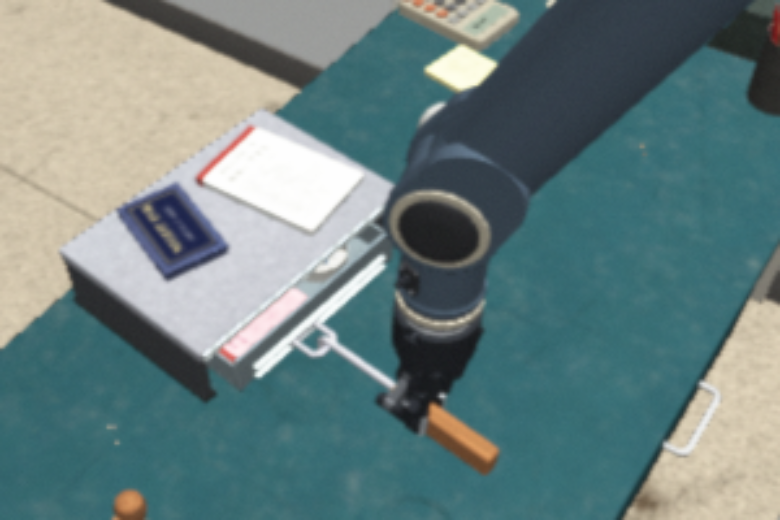

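View pics/t3c.png

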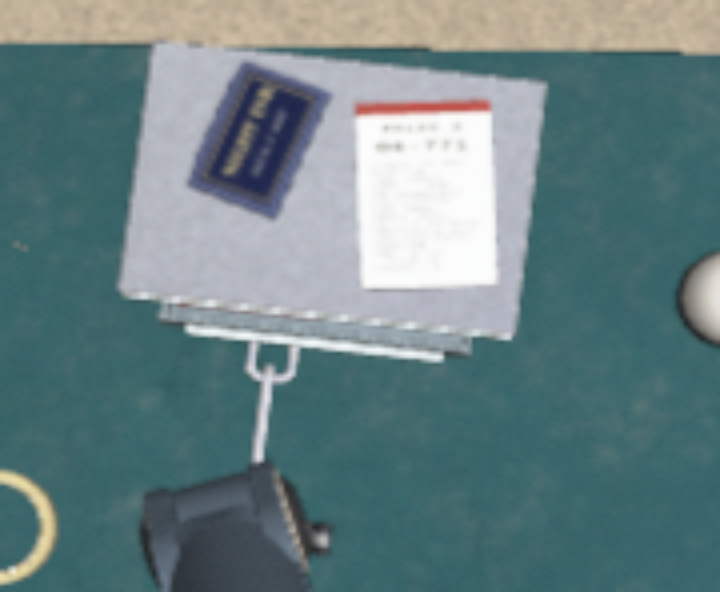

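The pictures show the hook in the loop and the tray out in front of the shelf. I'll measure the rail, which should be at x = -126 mm in the shelf frame, from its ends at crop (186,329) and (442,358).

```bash
python3 - <<'E'
from rig import *
from h import *
c=camera_params("top")
for u,v,z in((186,329,.025),(442,358,.025),(271,383,.025),(160,322,.056),(470,354,.056)):
  P=ray(c,240+u/4-.4,100+v/3.7-.4,z)[:2]-C;print((P@ex).round(4),(P@ey).round(4))
E
```

```text
-0.1206 0.1009
-0.1213 -0.0995
-0.1579 0.0297
-0.1203 0.1184
-0.1185 -0.1189
```

Those agree with the stop to within 2–5 mm, and the tip did not move under the two force trips. Now I'll unhook and lay the hook down.

```bash
python3 - <<'E'
from rig import *
from h import *
r=move_l(tcp(-.139,.030,.009),RW,feed=.03,until_force=4);st(f"a {r}",sense())
r=move_l(tcp(-.139,.030,.034),RW,feed=.04,until_force=4);st(f"b {r}",sense())
if not r:
    move_l(tcp(-.198,.030,.034),RW,feed=.06);st("c",sense())
    r=move_l(tcp(-.198,.030,.004),RW,feed=.05);st("d",sense())
    r=move_l(tcp(-.198,.030,-.002),RW,feed=.01,until_force=3);st(f"e {r}",sense())
E
```

```text
a False 25.42 tip [-0.1394  0.0299  0.0087] F riser [-0.39  0.82 -1.8 ] gap 0.0184
b False 26.19 tip [-0.1391  0.0299  0.034 ] F riser [-0.39  0.18 -0.81] gap 0.0187
c 27.32 tip [-0.1974  0.03    0.0341] F riser [ 0.28  0.29 -1.42] gap 0.0186
d 28.07 tip [-0.198   0.0301  0.0039] F riser [ 0.7  -0.93 -0.39] gap 0.0185
e True 28.54 tip [-0.1979  0.03   -0.    ] F riser [0.   0.12 5.11] gap 0.0186
```

```bash
python3 - <<'E'
from rig import *
from h import *
import cv2
command_gripper(.05);sleep(.3);st("a",sense())
p=sense()["position"]
move_l([p[0],p[1],.20],feed=.12)
sleep(.3)
s=sense();p,d=camera("wrist");cv2.imwrite("pics/w4.png",p[:,:,::-1]);np.savez("w4.npz",d=d,pos=s["position"],R=s["tcp_rot"])
p,d=camera("scene");cv2.imwrite("pics/s4c.png",cv2.resize(p[80:380,180:480,::-1],None,fx=2,fy=2));st("b",s)
E
```

```text
a 29.25 tip [-0.1985  0.0299 -0.0005] F riser [ 0.15 -0.32  0.88] gap 0.0498
b 31.12 tip [-0.1986  0.0299  0.1694] F riser [ 0.12  0.14 -0.66] gap 0.0501
```

View pics/w4.png

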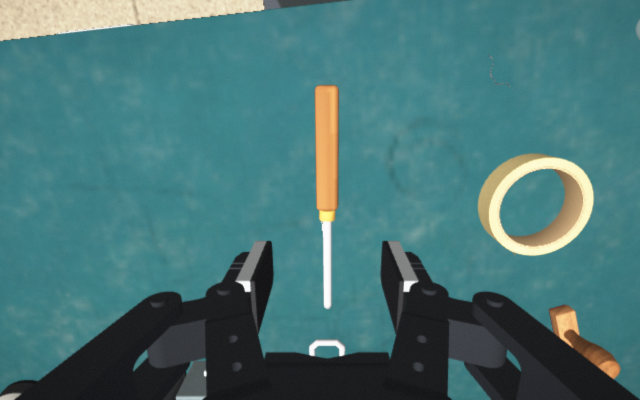

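View pics/s4c.png

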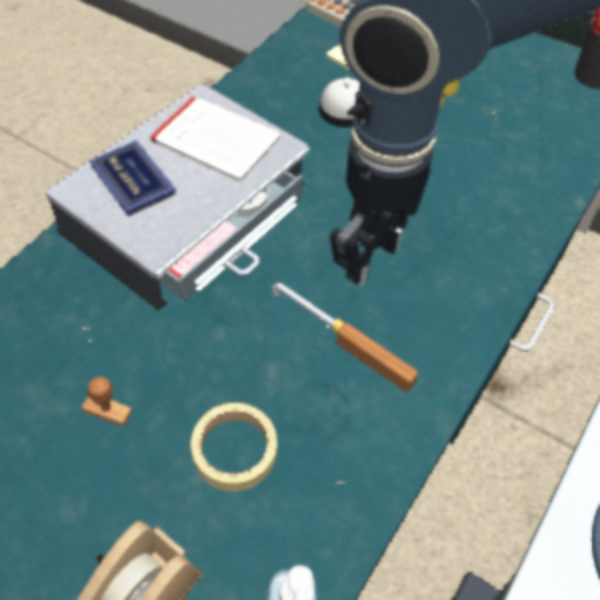

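The wrist view shows the hook upright, with its tip at (327,306) clear of the eye front at (326,340). I'll do one last numeric check.

```bash
python3 - <<'E'
from rig import *
from h import *
import cv2
w=np.load("w4.npz");c=camera_params("wrist");T=c["tool_from_camera"]
cc=dict(K=c["K"],position=w["pos"]+w["R"]@T[:3,3],rotation=w["R"]@T[:3,:3])
for n,u,v,z in(("tip",327,303,.0265),("eye",326,341,.025)):
  P=ray(cc,u,v,z)[:2]-C;print(n,(P@ex).round(4),(P@ey).round(4))
for v in(95,130,170,205):
  P=cc["position"]+cc["rotation"]@(w["d"][v,327]*np.linalg.solve(cc["K"],[327,v,1]));print("handle top z",P[2].round(4))
p=sense()["position"];move_l([p[0],p[1],.3],feed=.25)
p,d=camera("top");cv2.imwrite("pics/t5c.png",cv2.resize(p[100:260,200:440,::-1],None,fx=3.3,fy=3.3))
a=cv2.imread("pics/t3.png")
E
```

```text
tip -0.2042 0.0307
eye -0.1573 0.0297
handle top z 0.0304
handle top z 0.0318
handle top z 0.0301
handle top z 0.03
```

View pics/t5c.png

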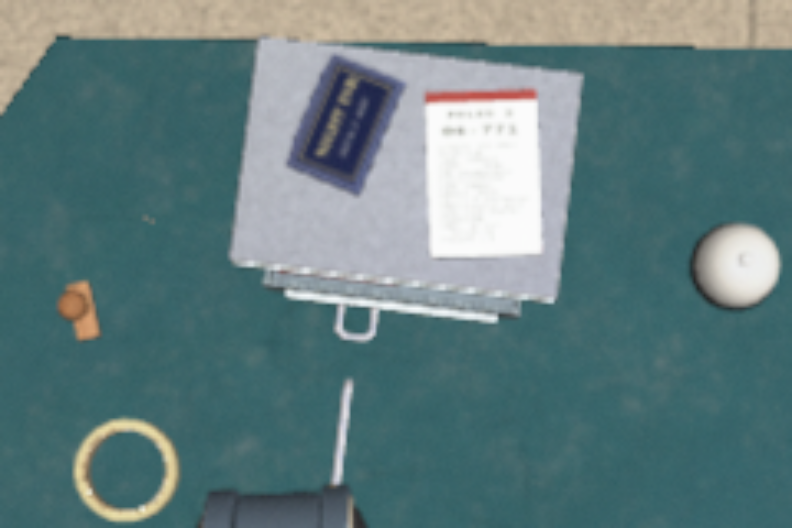

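The top view shows the tray still out: the eye front is at row 203, as it was before unhooking. The hook tip is clear at crop (349,380), and the stamp, roll and bell are where they were.

```bash
python3 - <<'E'
from rig import *
finish_job();print(sense()["time_s"])
E
```

```text
the job is handed in; nothing more can be done
the job is handed in; nothing more can be done
```

The tray is drawn out to its stop, the hook is unhooked and standing on the counter on its handle, and the job is handed in. The work took a little over 31 s of the 72 s. No verdict was reported.

**What I did:** I gripped the hook by its wooden handle and felt the rail with the tip. Sweeping sideways then found the pull eye, with its middle about 30 mm left of the tray's middle. I lowered the tip into the loop and drew the tray out with about 5 N. At the stop, two pulls (stopping at 8 N and 13 N) did not move the tip any further.

**Last checks:**
- **Tray:** The eye front measures 157–158 mm ahead of the shelf's middle, against 159 expected at the stop, and it did not move when I unhooked. The plate edge also agrees, to within 2 mm.
- **Hook:** It is level on its handle, with the handle top at 30–32 mm. The tip is about 80 mm in front of the plate and 40–47 mm in front of the eye.
- **Bystanders:** The stamp, roll and bell look unmoved in the top view.

**Disagreements:** The rail read 5 mm further in than its nominal position at the stop, and the eye contact came 3 mm from where I predicted it. I put both down to camera and pose error.

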